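# Finish a relay change: fit the new relay, scrap the burnt one, return the spares

### The arm

A 6-joint arm with a two-finger parallel gripper is mounted at the origin on the work surface. World frame = base frame: x ahead of the robot, y to its left, z up, the work surface at z = 0. Lengths are in m, angles in rad, forces in N, time in s.
With the tool pointing down it reaches from about 0.375 to 0.825 m from the base axis. Payload 5.5 kg.
Tool frame: the origin (TCP) lies at the very end of the fingers, on their centre line; the grasp point (between the pads) lies 19 mm behind it; z points along the fingers, y is the line along which they close (so a half turn about z gives the same grasp; the last joint's range is limited). The gripper opens to 85 mm and grips with 20 to 120 N. Pads are 22 mm wide; open, the fingers measure 114 mm over their backs; the gripper's body (76 mm by 85 mm) begins 54 mm behind the grasp point. The pads swing forward as they close: fully open they stand 13 mm farther back than shut.
Start: joints at [1.256, 0.314, -0.047, 1.21, 0, 1.571], TCP at [0.186, 0.571, 0.231] pointing down, gripper open.
Joint ranges: [-2.67, 2.67], [-0.69, 1.73], [-1.03, 1.25], [-2.08, 2.16], [-1.42, 1.45], [-3.14, 3.14]. Speed limits (rad/s): [2.39, 2.39, 3.01, 3.14, 3.14, 3.14].

### API

Orientations are given as a unit quaternion [w, x, y, z].
In Python, from cell import manip gives the robot as it stands.
- The arm moves only by the tool jog_arm, called after "Emit:" as name(argument=value, ...), one argument or row to a line, values as JSON. Schema: {"type":"object","properties":{"offsets":{"type":"array","items":{"type":"array","items":{"type":"number"},"minItems":6,"maxItems":6},"minItems":1,"maxItems":20},"jaw":{"type":"number"},"clamp_n":{"type":"number"},"only":{"type":"string"},"quiet":{"type":"boolean"},"lines":{"type":"string"}},"required":["offsets"],"additionalProperties":false}. offsets is a list of rows, 1 to 20 of them, each of 6 numbers: dx, dy, dz in m, then a rotation vector rx, ry, rz in rad; each row shifts and turns the commanded pose from where the row before left it, along the tool's axes as they then stand; what a row does not reach is not made up. A row lasts 1/12 s, in which the tool goes at most 0.0417 m and 0.125 rad, less where a joint would pass 70% of its speed; a pose out of reach is approached as far as the arm can. jaw is the finger opening in m, set as the call begins (left out keeps the last). The fingers move at their own pace and stop on an object; clamp_n is the grip in N (left out, the last holds). Time passes only in rows, so rows that do not move let the fingers close. The tool returns the time, the measured TCP pose, the force, the opening and the grip force at its end. only (a regular expression) keeps the lines of the reply that match it, lines (a string "A,B") keeps lines A to B, and quiet returns only ok. Input that does not fit is refused with a message, and nothing moves.
- manip.get_obs(): the state, without advancing time (a new reading comes with each control period).
- manip.camera(name): name is "side" or "top" or "wrist"; returns the picture (400x640x3 uint8, red, green, blue); there is no depth.
- manip.camera_params(name): a dict with "fov_y" (degrees; the focal length in pixels is half the picture's height over the tangent of half this angle, whatever the lens; pixels are square), "cx", "cy" (the principal point, pixels), "eye" and "attitude" of the camera in the world. Camera axes: x right, y up, looking along -z (the intrinsics and any distortion apply to the point x, -y, -z); pixel columns grow to the right and rows downward; lengths in m; the calibration is good to about 2 mm. A picture is of the moment at which its call begins: read the wrist's pose just before it. camera_params takes no time and is no camera call; for the wrist camera it gives the pose at the moment of the call.
- manip.finish_job(): hands the job in; it is judged then, once.
The state is a dict: "t": time; "joint_pos": joint angles; "joint_velocities": joint speeds; "joint_torque": joint torques, N m; "position": TCP position; "eef_rot": TCP orientation; "contact_force": force on the tool from outside, world axes, zero at the start; "ft_torque": the same for the moment, N m; "grip_width": finger opening in m; "grip_force": force on a finger pad.
Only numpy, scipy, OpenCV 4.12 (cv2) and the standard library are available. Lean on these libraries where they do the work, as an engineer would, in place of code of your own. Each camera call takes 0.05 s, during which the arm holds its last target. There are 200 camera calls.

### The job

Finish this relay change: plug the new, clear relay into the empty socket on the mounting plate and press it fully home until both retaining clips snap over its top. Put the burnt, sooty relay in the red scrap bin, both circuit breakers in the blue bin and the contactor in the yellow bin, each standing upright on the bin's floor. Leave the multimeter where it lies.

Things in the scene. Friction and masses are not known exactly. Their poses are not given: they have to be found in the camera images.
- new_relay: The new plug-in relay: clear pale-blue case with a copper coil inside, white top with a small blue flag, black base. Case 36 mm long (x), 28 wide (y), 50 tall overall; the lowest 8 mm is a black blade block, 30x22 mm. Grip by the long sides. Origin: centre of the underside; z up. Stands upright. About 85 g.
- burnt_relay: The burnt plug-in relay: same shape, with a sooty dark brown and black case and top. Case 36 mm long (x), 28 wide (y), 50 tall overall; the lowest 8 mm is a black blade block, 30x22 mm. Grip by the long sides. Origin: centre of the underside; z up. Stands upright. About 85 g.
- breaker_a: A two-pole circuit breaker on its back: pale grey, 85 mm long (x), 36 wide (y), 46 high at the ends; the middle 45 mm rises to a nose 66 high with a black toggle bar (to 73). Grip across the 36 mm, on the nose. Origin: centre of the underside; z up. About 220 g. The two breakers are alike.
- breaker_b: A two-pole circuit breaker on its back: pale grey, 85 mm long (x), 36 wide (y), 46 high at the ends; the middle 45 mm rises to a nose 66 high with a black toggle bar (to 73). Grip across the 36 mm, on the nose. Origin: centre of the underside; z up. About 220 g. The two breakers are alike.
- contactor: The loose contactor: dark grey body 74 mm long (x), 45 wide (y), 44 high, with a lighter grey middle block 50 mm long, 45 wide rising to 72; brass screws at the ends, black and white plunger on top. Stands on its back; grip across the 45 mm, on the middle block. Origin: centre of the underside; z up. About 320 g.
- mounting_plate: Steel plate 150x170 mm (x, y), fixed. Origin: plate underside, below the empty socket's centre. Recess 33x25 mm (x, y), floor at z 28, rim 34. Relay long side along x. Sprung clips at both x ends, 14 mm wide; hooks (z 79-91, 15 mm from centre) snap over its top at z 78: press straight down, about 10 N. Fitted relay of the same height at y 48-76 mm, terminal blocks (37 high) at y -48 to -82.
- blue_bin: Blue shallow open bin, fixed: 120x158 mm (x, y) outside, walls 4 thick and 40 high, floor 4 above the bench. Origin: centre of the underside. Empty; there is room for both circuit breakers side by side, one in each y half, long side along the bin's x.
- yellow_bin: Yellow shallow open bin, fixed: 120x158 mm (x, y) outside, walls 4 thick and 40 high, floor 4 above the bench. Origin: centre of the underside. A stock contactor, 45 mm wide and fixed, stands in its +y part (from y = 23 to 69 mm, 79 mm high above the bench); the -y part is free.
- red_bin: Red shallow open bin, fixed: 120x158 mm (x, y) outside, walls 4 thick and 40 high, floor 4 above the bench. Origin: centre of the underside. An old burnt relay lies fixed in its +y part (y above 14 mm, up to 33 mm high); the -y part is free.
- multimeter: Orange and black multimeter, 150 by 76 mm, 40 mm high, lying beyond the bins; it is to be left alone. Origin: centre of the underside.

How it is judged:
By the outcome, as a careful person would: the job done as asked, in the order asked, and still so for the second after the job is handed in, with the robot touching nothing.
It also fails if it takes over 115 s, if anything falls off the work surface, if the arm or the gripper's body presses on something with over 40 N, if the wrist force passes 120 N, or if a joint passes its speed limit or range.

## Working session

There is one attempt and no reset: what is moved stays moved. The work goes in short steps, Python scripts to look and compute and a tool call to move; the robot and the scene stay as the last step left them, time stands still between calls to the robot, and variables do not carry over. Pictures are saved under pics/ and viewed, at most 14 in all, crops included, and the job is handed in when it is done.

```bash
ls; mkdir -p pics
```

Run:
```python
from cell import manip
import cv2
for n in("top","side"):
    p=manip.camera_params(n);print(n,p)
    cv2.imwrite(f"pics/{n}0.png",cv2.cvtColor(manip.camera(n),cv2.COLOR_RGB2BGR))
print(manip.camera_params("wrist"));print(manip.get_obs())
```

```text
cell.py
pics
top {'fov_y': 55.155267066098794, 'cx': 316.5465663801904, 'cy': 198.52473126536378, 'eye': array([0.47299584, 0.01174589, 0.92392409]), 'attitude': array([-0.70183502, -0.0425513 ,  0.03830784,  0.71003486])}
side {'fov_y': 57.29285136972927, 'cx': 321.850926779473, 'cy': 202.14180643495283, 'eye': array([ 0.52804786, -0.64788709,  0.53096374]), 'attitude': array([ 0.89275817,  0.44805553, -0.01530403, -0.04466412])}
{'fov_y': 69.35897241978192, 'cx': 321.2238310948154, 'cy': 203.30990418562172, 'eye': array([0.10825466, 0.59541082, 0.37304208]), 'attitude': array([ 0.79884491, -0.1295721 , -0.09273334,  0.58005035])}
{'t': 0.1, 'joint_pos': array([ 1.25603110e+00,  3.14158378e-01, -4.79391019e-02,  1.21021911e+00,
       -8.07654283e-06,  1.57078765e+00]), 'joint_velocities': array([ 1.20996368e-03, -1.16988465e-03,  1.64554378e-03, -4.08809904e-04,
        6.43895752e-04,  6.21026216e-05]), 'joint_torque': array([-2.43688773e-04, -5.40766525e+01,  3.40541732e+01,  1.11641825e-02,
       -4.09753170e-06,  2.60969166e-06]), 'position': array([0.18560121, 0.57003758, 0.23053648]), 'eef_rot': array([-1.15152873e-04,  1.56729376e-01,  9.87641294e-01, -7.51367801e-04]), 'contact_force': array([0.05137207, 0.20474706, 0.74391782]), 'ft_torque': array([-0.02212697, -0.0063114 ,  0.05913926]), 'grip_force': 0.0, 'grip_width': 0.0855382231243043}
```

View pics/top0.png

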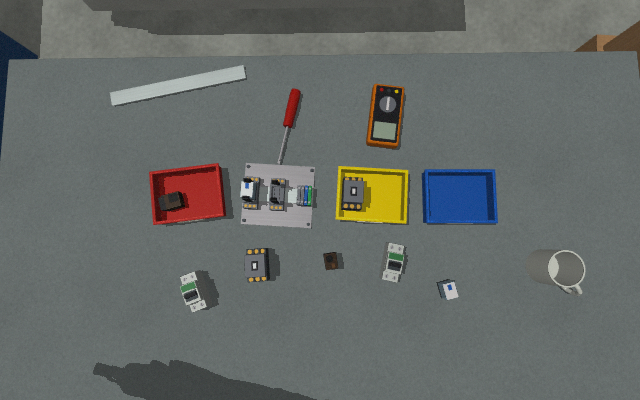

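View pics/side0.png

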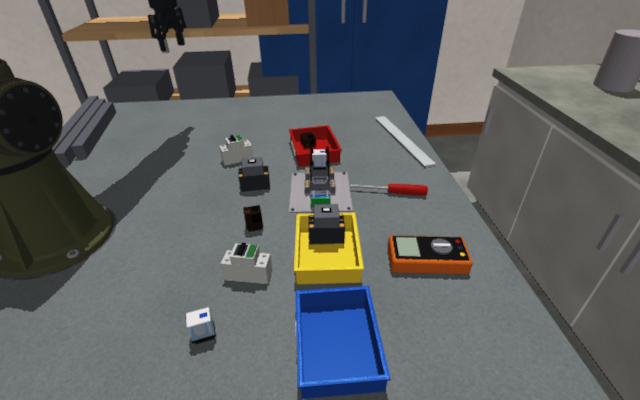

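Create h.py:
```python
from cell import manip
import cv2,numpy as np
from scipy.spatial.transform import Rotation as R
def rot(q): return R.from_quat(np.roll(q,-1))
def world(p,uv,z):
    f=200/np.tan(np.radians(p["fov_y"])/2)
    uv=np.atleast_2d(uv).astype(float)
    d=np.c_[(uv[:,0]-p["cx"])/f,-(uv[:,1]-p["cy"])/f,-np.ones(len(uv))]
    d=rot(p["attitude"]).apply(d); e=np.array(p["eye"])
    return e+d*((np.broadcast_to(z,len(uv))-e[2])/d[:,2])[:,None]
def pix(p,P):
    f=200/np.tan(np.radians(p["fov_y"])/2)
    c=rot(p["attitude"]).inv().apply(np.atleast_2d(P)-p["eye"])
    return np.c_[p["cx"]-f*c[:,0]/c[:,2],p["cy"]+f*c[:,1]/c[:,2]]
def crop(im,x,y,w,h,s,name):
    cv2.imwrite(f"pics/{name}.png",cv2.resize(im[y:y+h,x:x+w],None,fx=s,fy=s,interpolation=cv2.INTER_CUBIC))
def snap(name):
    p=manip.camera_params("wrist"); im=cv2.cvtColor(manip.camera("wrist"),cv2.COLOR_RGB2BGR)
    cv2.imwrite(f"pics/{name}.png",im); np.savez(f"pics/{name}.npz",**p)
    o=manip.get_obs(); print(o["t"],o["position"],o["eef_rot"])
def load(name): return dict(np.load(f"pics/{name}.npz"))
def local(P,yaw=None):
    """tool-frame displacement from the present TCP to P; yaw = wanted world angle of tool y line"""
    o=manip.get_obs(); r=rot(o["eef_rot"]); m=r.as_matrix()
    print("t",o["t"],"d",np.round(r.inv().apply(np.array(P)-o["position"]),4),"y-angle",np.degrees(np.arctan2(m[1,1],m[0,1])),"tilt",r.as_matrix()[:,2].round(4))
    if yaw is not None:
        a=np.arctan2(m[1,1],m[0,1]); d=(yaw-a+np.pi/2)%np.pi-np.pi/2; print("rz (tool)",-d)
```

Run:
```python
import cv2
from h import *
im=cv2.imread("pics/top0.png")
crop(im,145,160,190,155,3.8,"tl"); crop(im,315,160,190,150,4,"tr")
```

```text
(no output)
```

View pics/tl.png

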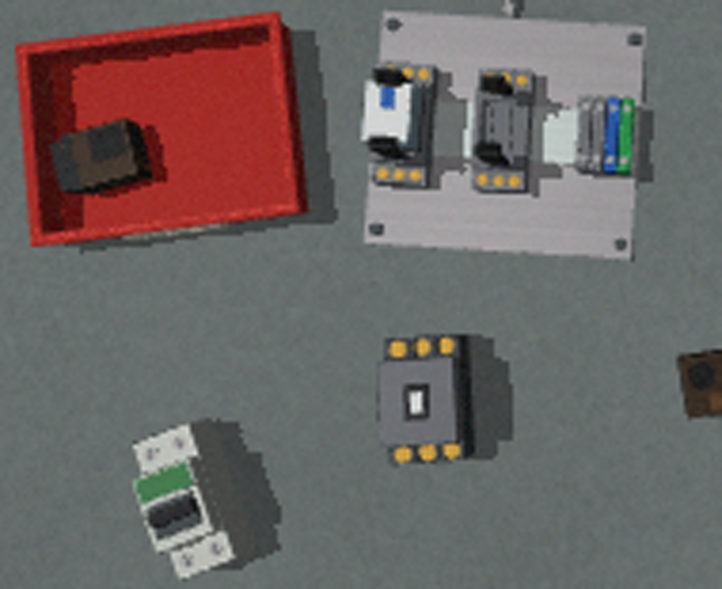

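View pics/tr.png

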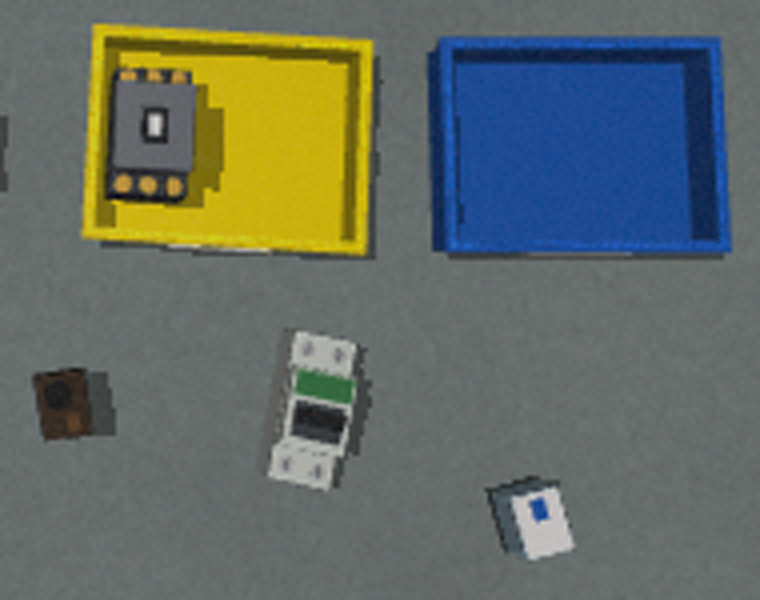

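Run:
```python
from h import *
p=manip.camera_params("top")
def go(n,x0,s,c,z):
    c=(np.array(c)+.5)/s-.5+[x0,160]; P=world(p,c,z)[:,:2]
    a=P[0]-P[3]+P[1]-P[2]; b=P[1]-P[0]+P[2]-P[3]
    print(n,P.mean(0).round(4),"len",np.linalg.norm(a)/2,"wid",np.linalg.norm(b)/2,"xang",np.degrees(np.arctan2(a[1],a[0])),"yang",np.degrees(np.arctan2(-b[1],-b[0])))
L=(145,3.8);Rr=(315,4)
go("red",*L,[(18,46),(282,14),(304,212),(35,245)],.04)
go("plate",*L,[(385,10),(647,26),(632,260),(363,243)],.003)
go("cont",*L,[(379,360),(457,360),(458,447),(379,444)],.072)
go("brL",*L,[(133,442),(188,422),(234,553),(183,578)],.046)
go("yel",*Rr,[(92,25),(375,40),(369,256),(82,240)],.04)
go("blue",*Rr,[(443,38),(720,38),(732,252),(446,252)],.04)
go("burnt",*Rr,[(33,374),(85,368),(92,432),(45,440)],.05)
go("brR",*Rr,[(293,332),(357,342),(332,490),(268,478)],.046)
go("new",*Rr,[(511,498),(558,485),(576,548),(528,560)],.05)
print("sock",world(p,[(145+505/3.8,160+130/3.8)],.034))
local([.31,-.29,.1])
```

```text
red [0.5902 0.3193] len 0.1239719278141763 wid 0.16437790252937895 xang 7.127556720286251 yang 96.3333827873701
plate [0.5891 0.1101] len 0.1504845701710584 wid 0.1700019991544854 xang -4.488904077441785 yang 85.73189729095274
cont [0.4242 0.1539] len 0.048803079549854786 wid 0.045469508899551196 xang 0.7501654655144633 yang 88.30733664812405
brL [0.3683 0.2965] len 0.08350935689168144 wid 0.03362239348316141 xang 21.399138826746515 yang 112.2152004925009
yel [ 0.5825 -0.1124] len 0.1263549064825969 wid 0.16553488806348943 xang -3.6965754145123113 yang 86.16671375060143
blue [ 0.5773 -0.3184] len 0.12502272147512464 wid 0.1628196930842682 xang -1.1156369529596823 yang 89.30983584859038
burnt [ 0.4325 -0.0136] len 0.03657861557453292 wid 0.028188865762962215 xang 7.535033087121683 yang 97.31928041928352
brR [ 0.427  -0.1543] len 0.0836367963122907 wid 0.03651775335309708 xang -11.658611302799832 yang 79.70027930451896
new [ 0.3638 -0.2799] len 0.0351490781798691 wid 0.027565295152928115 xang 13.144463421841863 yang 103.74829857697006
sock [[0.58655874 0.10699797 0.034     ]]
t 0.1 d [-0.3845 -0.7791  0.1317] y-angle 71.9657780137459 tilt [-5.0e-04 -1.4e-03 -1.0e+00]
```

Emit:
jog_arm(
  offsets=[
    [-0.032, -0.02, 0.005, 0, 0, 0],
    [-0.032, -0.02, 0.005, 0, 0, 0],
    [-0.032, -0.02, 0.005, 0, 0, 0],
    [-0.032, -0.02, 0.005, 0, 0, 0],
    [-0.032, -0.02, 0.005, 0, 0, 0],
    [-0.032, -0.02, 0.005, 0, 0, 0],
    [-0.032, -0.02, 0.005, 0, 0, 0],
    [-0.032, -0.02, 0.005, 0, 0, 0],
    [-0.032, -0.02, 0.005, 0, 0, 0],
    [-0.032, -0.02, 0.005, 0, 0, 0],
    [-0.032, -0.02, 0.005, 0, 0, 0],
    [-0.032, -0.02, 0.005, 0, 0, 0],
    [-0.032, -0.02, 0.005, 0, 0, 0],
    [-0.032, -0.02, 0.005, 0, 0, 0],
    [-0.032, -0.02, 0.005, 0, 0, -0.12],
    [-0.032, -0.02, 0.005, 0, 0, -0.12],
    [0, 0, 0, 0, 0, 0],
    [0, 0, 0, 0, 0, 0],
  ],
)

```text
t: 1.6
position: [0.5772, 0.1092, 0.1502]
eef_rot: [-0.001, 0.039, 0.999, -0.0]
contact_force: [-1.5, 0.8, -0.2]
grip_width: 0.0851
grip_force: 0.0
```

```bash
python3 -c "
from h import *
snap('w1');local([.364,-.28,.12],np.radians(103.5))"
```

```text
1.65 [0.57635225 0.11032672 0.15053261] [-9.23709465e-04  3.87935675e-02  9.99246819e-01  3.91606139e-05]
t 1.65 d [ 0.1814 -0.4056  0.0309] y-angle 85.55346660093653 tilt [-1.8e-03  1.0e-04 -1.0e+00]
rz (tool) -0.31322609713278693
```

View pics/w1.png

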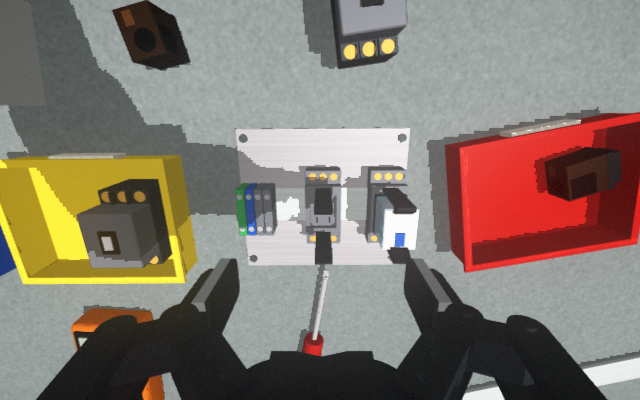

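```bash
python3 -c "
from h import *
crop(cv2.imread('pics/w1.png'),226,120,200,150,4,'w1c')"
```

```text
(no output)
```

View pics/w1c.png

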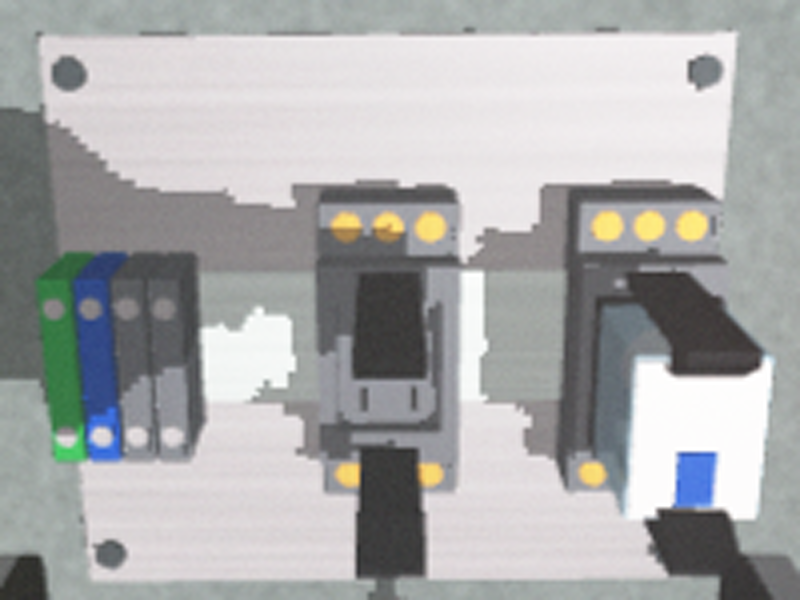

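Run:
```python
from h import *
p=load('w1'); F=lambda c:(np.array(c)+.5)/4-.5+[226,120]
print("eye",p["eye"])
P=world(p,F([(40,33),(737,33),(757,579),(90,581)]),.003); print("plate",P[:,:2].round(4).tolist(),P.mean(0))
a=P[0]-P[3]+P[1]-P[2];b=P[1]-P[0]+P[2]-P[3];print(np.linalg.norm(a)/2,np.linalg.norm(b)/2,np.degrees(np.arctan2(-a[1],-a[0])),np.degrees(np.arctan2(b[1],b[0])))
for z in(.079,.091):print("clips",z,world(p,F([(391.5,378),(391,447)]),z))
print("fitted top",world(p,F([(635,357),(772,355),(625,517),(757,520)]),.078)[:,:2])
print("rim",world(p,F([(325,425),(458,425),(345,400),(437,400)]),.034)[:,:2])
# predicted recess corners
c=np.array([.587,.107]);
for yaw in(-4.5,):
  for c in ([.587,.107],[.587,.109]):
    Q=np.array([(x,y,z) for x in(-.0165,.0165) for y in(-.0125,.0125) for z in (.034,)]+[(-.015,0,.091),(.015,0,.091),(.015,0,.079),(0,.048,.078),(0,.076,.078)])
    W=R.from_euler('z',yaw,degrees=True).apply(Q)+[*c,0]
    print(((pix(p,W)-[226,120])*4).round(0).tolist())
```

```text
eye [0.49630697 0.1157735  0.2928797 ]
plate [[0.5079, 0.0311], [0.5213, 0.2], [0.6726, 0.2081], [0.6583, 0.0193]] [0.59004439 0.11460793 0.003     ]
0.1508430152007302 0.17934628536765038 -0.6851855227886278 85.57865545674763
clips 0.079 [[0.57563145 0.11107117 0.079     ]
 [0.59037891 0.10983527 0.079     ]]
clips 0.091 [[0.57118084 0.111335   0.091     ]
 [0.58510089 0.11016845 0.091     ]]
fitted top [[0.57538767 0.15917763]
 [0.57709499 0.18604613]
 [0.61028663 0.15673432]
 [0.61312113 0.1838933 ]]
rim [[0.60314039 0.09311042]
 [0.60567621 0.1251908 ]
 [0.59705752 0.09851443]
 [0.59879941 0.12054428]]
[[321.0, 290.0], [429.0, 290.0], [324.0, 421.0], [427.0, 421.0], [373.0, 382.0], [374.0, 527.0], [374.0, 499.0], [613.0, 429.0], [752.0, 429.0]]
[[330.0, 289.0], [437.0, 289.0], [332.0, 420.0], [435.0, 420.0], [384.0, 381.0], [384.0, 526.0], [384.0, 498.0], [623.0, 428.0], [762.0, 428.0]]
```

Emit:
jog_arm(
  offsets=[
    [0.0151, -0.0338, 0.0026, 0, 0, 0],
    [0.0151, -0.0338, 0.0026, 0, 0, 0],
    [0.0151, -0.0338, 0.0026, 0, 0, 0],
    [0.0151, -0.0338, 0.0026, 0, 0, 0],
    [0.0151, -0.0338, 0.0026, 0, 0, 0],
    [0.0151, -0.0338, 0.0026, 0, 0, 0],
    [0.0151, -0.0338, 0.0026, 0, 0, 0],
    [0.0151, -0.0338, 0.0026, 0, 0, 0],
    [0.0151, -0.0338, 0.0026, 0, 0, 0],
    [0.0151, -0.0338, 0.0026, 0, 0, 0],
    [0.0151, -0.0338, 0.0026, 0, 0, 0],
    [0.0151, -0.0338, 0.0026, 0, 0, 0],
    [0, 0, 0, 0, 0, -0.104],
    [0, 0, 0, 0, 0, -0.104],
    [0, 0, 0, 0, 0, -0.104],
    [0, 0, 0, 0, 0, 0],
  ],
  jaw=0.06,
)

```text
t: 2.98
position: [0.3657, -0.2789, 0.1203]
eef_rot: [0.0, -0.12, 0.993, 0.0]
contact_force: [-0.1, 0.7, -0.9]
grip_width: 0.0604
grip_force: 0.0
```

```bash
python3 -c "
from h import *
snap('w2');local([.364,-.28,.02],np.radians(103.5));crop(cv2.imread('pics/w2.png'),160,0,320,240,2.5,'w2c')"
```

```text
3.0333 [ 0.36583426 -0.27892227  0.12027132] [ 5.86113670e-05 -1.17642299e-01  9.93056025e-01  1.29300780e-04]
t 3.0333 d [ 0.0021 -0.0006  0.1003] y-angle 103.51210600341884 tilt [ 1.e-04  3.e-04 -1.e+00]
rz (tool) 0.000211289618916366
```

View pics/w2c.png

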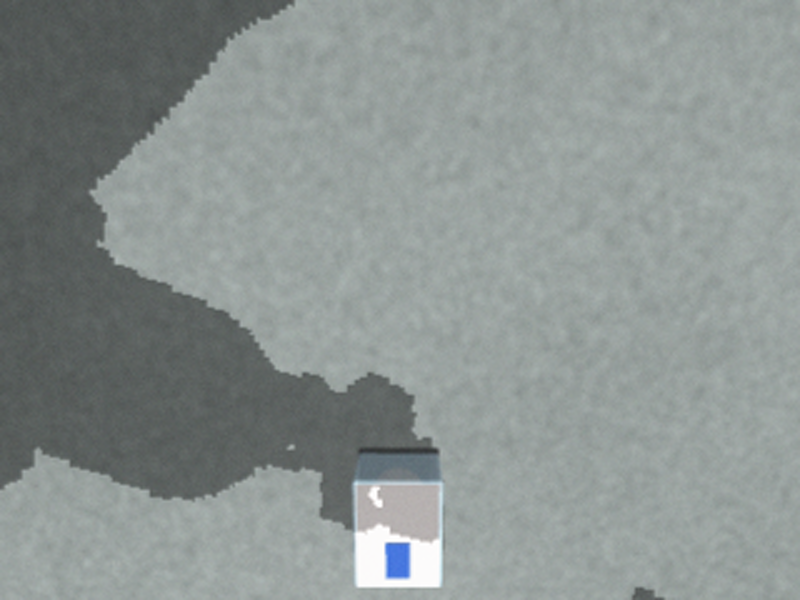

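Run:
```python
from h import *
p=load('w2')
P=world(p,(np.array([(353,481),(442,481),(441,587),(356,587)])+.5)/2.5-.5+[160,0],.05);print(P.round(4),P.mean(0))
a=P[2]-P[1]+P[3]-P[0];print(np.degrees(np.arctan2(a[1],a[0])),np.linalg.norm(a)/2,np.linalg.norm(P[1]-P[0]))
local([*P.mean(0)[:2],.018])
```

```text
[[ 0.35   -0.2986  0.05  ]
 [ 0.3435 -0.2721  0.05  ]
 [ 0.3779 -0.2634  0.05  ]
 [ 0.3844 -0.29    0.05  ]] [ 0.36391456 -0.28103248  0.05      ]
14.089439249631038 0.03546122303867871 0.027253889387155755
t 3.0333 d [ 0.0024 -0.0016  0.1023] y-angle 103.51210600341884 tilt [ 1.e-04  3.e-04 -1.e+00]
```

Emit:
jog_arm(
  offsets=[
    [0.0024, -0.0016, 0.03, 0, 0, 0],
    [0, 0, 0.03, 0, 0, 0],
    [0, 0, 0.025, 0, 0, 0],
    [0, 0, 0.017, 0, 0, 0],
    [0, 0, 0, 0, 0, 0],
    [0, 0, 0, 0, 0, 0],
  ],
)

```text
t: 3.53
position: [0.3633, -0.2809, 0.0178]
eef_rot: [-0.001, -0.118, 0.993, 0.001]
contact_force: [0.9, 0.5, 0.1]
grip_width: 0.0598
grip_force: 0.0
```

Emit:
jog_arm(
  offsets=[
    [0, 0, 0, 0, 0, 0],
    [0, 0, 0, 0, 0, 0],
    [0, 0, 0, 0, 0, 0],
    [0, 0, 0, 0, 0, 0],
    [0, 0, 0, 0, 0, 0],
    [0, 0, 0, 0, 0, 0],
    [0, 0, 0, 0, 0, 0],
    [0, 0, 0, 0, 0, 0],
  ],
  jaw=0.02,
  clamp_n=50,
)

```text
t: 4.2
position: [0.3652, -0.2829, 0.0196]
eef_rot: [0.001, -0.118, 0.993, -0.001]
contact_force: [-0.7, 1.3, 6.3]
grip_width: 0.0274
grip_force: 49.9
```

```bash
python3 -c "
from h import *
local([.5888,.1099,.13],np.radians(85.5))"
```

```text
t 4.2 d [-0.3098  0.3292 -0.1102] y-angle 103.56934575732438 tilt [ 0.0027 -0.0012 -1.    ]
rz (tool) 0.31536957714657876
```

Emit:
jog_arm(
  offsets=[
    [0, 0, -0.02, 0, 0, 0],
    [0, 0, -0.035, 0, 0, 0],
    [0, 0, -0.035, 0, 0, 0],
    [0, 0, -0.03, 0, 0, 0],
    [-0.0258, 0.0274, 0, 0, 0, 0],
    [-0.0258, 0.0274, 0, 0, 0, 0],
    [-0.0258, 0.0274, 0, 0, 0, 0],
    [-0.0258, 0.0274, 0, 0, 0, 0],
    [-0.0258, 0.0274, 0, 0, 0, 0],
    [-0.0258, 0.0274, 0, 0, 0, 0],
    [-0.0258, 0.0274, 0, 0, 0, 0],
    [-0.0258, 0.0274, 0, 0, 0, 0],
    [-0.0258, 0.0274, 0, 0, 0, 0],
    [-0.0258, 0.0274, 0, 0, 0, 0.105],
    [-0.0258, 0.0274, 0, 0, 0, 0.105],
    [-0.0258, 0.0274, 0, 0, 0, 0.105],
    [0, 0, 0, 0, 0, 0],
    [0, 0, 0, 0, 0, 0],
  ],
)

```text
t: 5.7
position: [0.5982, 0.105, 0.1381]
eef_rot: [0.0, 0.037, 0.999, -0.0]
contact_force: [-0.4, -2.0, -0.8]
grip_width: 0.0273
grip_force: 49.8
```

```bash
python3 -c "
from h import *
snap('w3');local([.5888,.1099,.13],np.radians(85.5));crop(cv2.imread('pics/w3.png'),220,100,200,150,4,'w3c')"
```

```text
5.75 [0.59709596 0.10374699 0.13803201] [-2.56431044e-04  3.79755742e-02  9.99278605e-01 -2.43981592e-04]
t 5.75 d [0.0087 0.0055 0.008 ] y-angle 85.64728000947045 tilt [-5.e-04 -5.e-04 -1.e+00]
rz (tool) 0.002570521087627897
```

View pics/w3c.png

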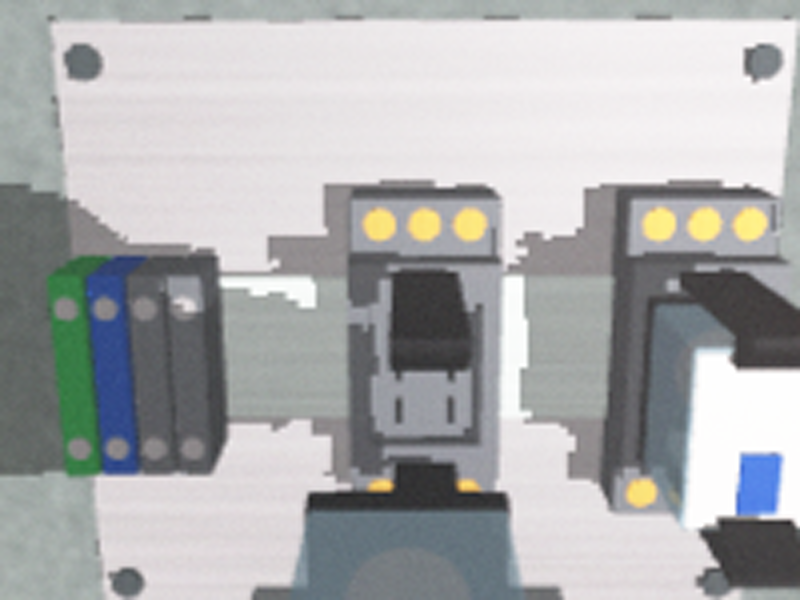

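Run:
```python
from h import *
p=load('w3'); F=lambda c:(np.array(c)+.5)/4-.5+[220,100]
o=np.array([.597,.1037]);M=R.from_euler('z',-4.5,degrees=True).as_matrix()[:2,:2]
def s(n,c,z):
    P=world(p,F(c),z)[:,:2]; print(n,P.round(4).tolist(),"plateframe rel TCP",((P-o)@M*1e3).round(1).tolist())
s("blade bottom",[(308,494),(508,494)],.120)
s("case bottom",[(305,510),(516,510)],.128)
s("recess far rim",[(382,442),(480,442)],.034)
s("recess far floor",[(385,435),(476,435)],.028)
s("block",[(350,260),(500,260),(497,480)],.034)
s("plate",[(50,18),(797,18),(105,600)],.003)
s("holes",[(83,62),(763,62),(127,583)],.003)
s("near clip end",[(390,365),(471,365)],.091)
s("near clip end",[(390,365),(471,365)],.079)
s("fitted",[(697,347),(683,527)],.078)
```

```text
blade bottom [[0.5815, 0.0915], [0.5837, 0.1213]] plateframe rel TCP [[-14.5, -13.4], [-14.6, 16.5]]
case bottom [[0.5807, 0.0918], [0.5829, 0.1218]] plateframe rel TCP [[-15.3, -13.2], [-15.5, 17.0]]
recess far rim [[0.6046, 0.0989], [0.6063, 0.121]] plateframe rel TCP [[8.0, -4.2], [7.9, 18.0]]
recess far floor [[0.6051, 0.0994], [0.6067, 0.1204]] plateframe rel TCP [[8.4, -3.6], [8.3, 17.4]]
block [[0.5627, 0.0954], [0.5651, 0.1276], [0.6158, 0.1244]] plateframe rel TCP [[-33.6, -11.0], [-33.7, 21.3], [17.1, 22.1]]
plate [[0.5081, 0.0305], [0.5208, 0.1997], [0.6548, 0.0199]] plateframe rel TCP [[-82.9, -80.0], [-83.5, 89.7], [64.2, -79.1]]
holes [[0.5181, 0.0364], [0.5298, 0.1922], [0.6502, 0.0265]] plateframe rel TCP [[-73.4, -73.3], [-73.9, 82.9], [59.1, -72.8]]
near clip end [[0.5706, 0.1042], [0.5716, 0.118]] plateframe rel TCP [[-26.4, -1.5], [-26.4, 12.3]]
near clip end [[0.574, 0.1038], [0.5751, 0.1184]] plateframe rel TCP [[-23.0, -1.7], [-23.0, 13.0]]
fitted [[0.575, 0.1595], [0.6104, 0.1569]] plateframe rel TCP [[-26.3, 53.9], [9.2, 54.1]]
```

Run:
```python
from h import *
for n in("w3","w1"):
  g=cv2.cvtColor(cv2.imread(f'pics/{n}.png'),6).astype(int)
  for r in (range(224,340,12) if n=="w3" else (300,330,360)):
    b=np.flatnonzero(np.diff((g[r]<70).astype(int)));print(n,r,b.tolist())
g=cv2.cvtColor(cv2.imread('pics/w3.png'),6)
for r in(235,240,245,250,260):print(r,g[r,286:360].tolist())
p=load('w3');o=np.array([.5973,.1040]);M=R.from_euler('z',-4.35,degrees=True).as_matrix()[:2,:2]
for z in(.12,.128,.138,.17):
  for y in(-.014,0,.014):
    q=M@[-.018,y]+o;print(z,y,pix(p,[[*q,z]]).round(1))
```

```text
w3 224 [83, 86, 98, 104, 125, 161, 296, 345, 460, 475, 513]
w3 236 [128, 163, 397, 401, 402, 419, 461, 475, 484, 578]
w3 248 [132, 137, 472, 475, 485, 504]
w3 260 [268, 278, 363, 373]
w3 272 [263, 275, 287, 289, 352, 354, 366, 378]
w3 284 [259, 276, 285, 290, 351, 356, 365, 382]
w3 296 [205, 231, 248, 290, 351, 394, 411, 436]
w3 308 [189, 291, 313, 319, 320, 322, 324, 328, 350, 453]
w3 320 [172, 286, 287, 290, 313, 328, 351, 355, 356, 469]
w3 332 [62, 64, 116, 122, 156, 283, 304, 312, 317, 323, 358, 486]
w1 300 [182, 191, 205, 235, 406, 437, 450, 460]
w1 330 [94, 222, 419, 548]
w1 360 [68, 239, 266, 376, 402, 573]
235 [217, 217, 217, 218, 217, 217, 217, 218, 211, 184, 132, 112, 110, 112, 112, 111, 108, 109, 111, 114, 110, 114, 113, 112, 113, 110, 112, 115, 111, 111, 113, 110, 113, 114, 111, 112, 113, 111, 112, 112, 113, 114, 115, 110, 113, 111, 112, 113, 112, 115, 115, 112, 113, 112, 112, 115, 115, 112, 115, 113, 122, 153, 204, 222, 219, 221, 220, 223, 222, 222, 221, 222, 223, 223]
240 [218, 216, 215, 218, 215, 217, 215, 208, 170, 146, 136, 111, 111, 110, 112, 112, 113, 110, 112, 112
[... 1014 characters left out ...]
3, 114]
260 [111, 107, 107, 114, 148, 188, 206, 206, 205, 205, 205, 205, 206, 206, 208, 209, 210, 208, 211, 218, 218, 219, 219, 220, 220, 222, 222, 220, 222, 222, 222, 221, 221, 220, 222, 221, 220, 221, 219, 220, 216, 218, 219, 213, 217, 217, 217, 217, 213, 213, 213, 210, 208, 199, 202, 200, 198, 198, 200, 199, 199, 196, 199, 197, 198, 199, 191, 131, 110, 114, 109, 110, 111, 111]
0.12 -0.014 [[296.  218.2]]
0.12 0 [[319.5 218.2]]
0.12 0.014 [[343.  218.3]]
0.128 -0.014 [[294.8 223.3]]
0.128 0 [[319.4 223.3]]
0.128 0.014 [[344.  223.4]]
0.138 -0.014 [[293.2 230.4]]
0.138 0 [[319.3 230.4]]
0.138 0.014 [[345.4 230.5]]
0.17 -0.014 [[286.3 260.4]]
0.17 0 [[318.8 260.4]]
0.17 0.014 [[351.2 260.5]]
```

Emit:
jog_arm(
  offsets=[
    [0.0085, 0.0042, 0, 0, 0, 0],
    [0, 0, 0.012, 0, 0, 0],
    [0, 0, 0.01, 0, 0, 0],
    [0, 0, 0, 0, 0, 0],
    [0, 0, 0, 0, 0, 0],
    [0, 0, 0, 0, 0, 0],
  ],
)

```text
t: 6.25
position: [0.5889, 0.1077, 0.1165]
eef_rot: [0.0, 0.039, 0.999, 0.0]
contact_force: [1.0, 0.8, -2.3]
grip_width: 0.0274
grip_force: 49.8
```

```bash
python3 -c "
from h import *
snap('w4');local([.5888,.1099,.13],np.radians(85.5));crop(cv2.imread('pics/w4.png'),260,130,120,140,4.2,'w4c')
o=manip.get_obs();print(o['contact_force'],o['position'])"
```

```text
6.3 [0.5892226  0.1078973  0.11662687] [2.74235472e-04 3.91237382e-02 9.99234335e-01 4.82694973e-05]
t 6.3 d [ 0.0006  0.002  -0.0134] y-angle 85.51560699110496 tilt [ 6.e-04  1.e-04 -1.e+00]
rz (tool) 0.00027239338111106903
[-0.13572522 -0.35884705 -0.99433551] [0.5892226  0.1078973  0.11662687]
```

View pics/w4c.png

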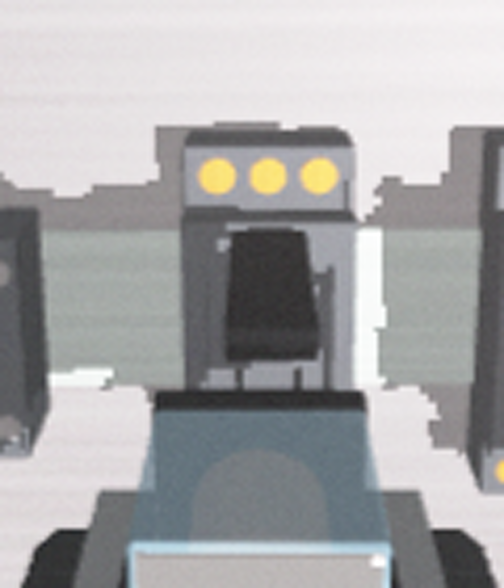

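Emit:
jog_arm(
  offsets=[
    [0.0003, 0.0017, 0, 0, 0, 0],
    [0, 0, 0.008, 0, 0, 0],
    [0, 0, 0.01, 0, 0, 0],
    [0, 0, 0.01, 0, 0, 0],
    [0, 0, 0.01, 0, 0, 0],
    [0, 0, 0.01, 0, 0, 0],
    [0, 0, 0.01, 0, 0, 0],
    [0, 0, 0, 0, 0, 0],
    [0, 0, 0, 0, 0, 0],
  ],
)

```text
t: 7.05
position: [0.5885, 0.1099, 0.0566]
eef_rot: [-0.001, 0.039, 0.999, -0.0]
contact_force: [3.7, 0.2, -7.2]
grip_width: 0.0271
grip_force: 51.1
```

```bash
python3 -c "
from h import *
local([.5888,.1099,.13],np.radians(85.5))"
```

```text
t 7.05 d [-0.0002 -0.     -0.0734] y-angle 85.55062422977508 tilt [-1.2e-03 -2.0e-04 -1.0e+00]
rz (tool) 0.0008835594908613853
```

Emit:
jog_arm(
  offsets=[
    [0, 0, 0.004, 0, 0, 0],
    [0, 0, 0.003, 0, 0, 0],
    [0, 0, 0, 0, 0, 0],
  ],
)

```text
t: 7.3
position: [0.5896, 0.1101, 0.0515]
eef_rot: [0.001, 0.039, 0.999, 0.0]
contact_force: [2.3, 0.9, -0.3]
grip_width: 0.0273
grip_force: 52.3
```

Emit:
jog_arm(
  offsets=[
    [0, 0, 0.002, 0, 0, 0],
    [0, 0, 0.002, 0, 0, 0],
    [0, 0, 0, 0, 0, 0],
  ],
)

```text
t: 7.55
position: [0.5894, 0.1101, 0.0477]
eef_rot: [0.001, 0.039, 0.999, 0.0]
contact_force: [-0.0, 0.0, 2.5]
grip_width: 0.0271
grip_force: 52.4
```

Emit:
jog_arm(
  offsets=[
    [0, 0, 0.0015, 0, 0, 0],
    [0, 0, 0.001, 0, 0, 0],
    [0, 0, 0, 0, 0, 0],
  ],
)

```text
t: 7.8
position: [0.5895, 0.1101, 0.0476]
eef_rot: [0.001, 0.039, 0.999, 0.0]
contact_force: [-6.7, -0.6, 23.4]
grip_width: 0.0276
grip_force: 55.2
```

Emit:
jog_arm(
  offsets=[
    [0, 0, 0.0015, 0, 0, 0],
    [0, 0, 0.001, 0, 0, 0],
    [0, 0, 0, 0, 0, 0],
  ],
)

```text
t: 8.05
position: [0.5896, 0.1101, 0.0476]
eef_rot: [0.002, 0.039, 0.999, 0.0]
contact_force: [-14.4, -2.5, 43.9]
grip_width: 0.0272
grip_force: 57.9
```

```bash
python3 -c "
from h import *
snap('w5');crop(cv2.imread('pics/w5.png'),240,130,160,150,4,'w5c');cv2.imwrite('pics/s5.png',cv2.cvtColor(manip.camera('side'),4))
crop(cv2.imread('pics/s5.png'),270,120,120,110,5,'s5c')"
```

```text
8.1 [0.58961224 0.11008488 0.04755756] [1.51778966e-03 3.88595371e-02 9.99243482e-01 3.11879777e-04]
```

View pics/w5c.png

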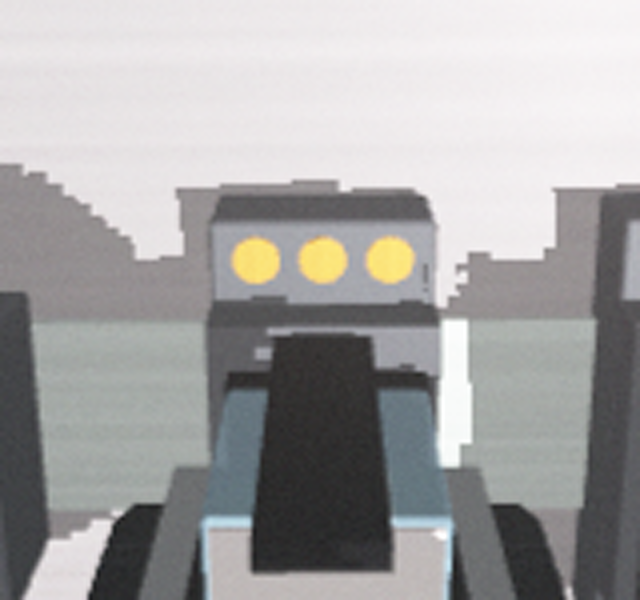

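Emit:
jog_arm(
  offsets=[
    [0, 0, -0.0047, 0, 0, 0],
    [0, 0, 0, 0, 0, 0],
    [0, 0, 0, 0, 0, 0],
    [0, 0, 0, 0, 0, 0],
    [0, 0, 0, 0, 0, 0],
    [0, 0, 0, 0, 0, 0],
  ],
  jaw=0.042,
)

```text
t: 8.65
position: [0.5884, 0.1098, 0.0459]
eef_rot: [-0.001, 0.039, 0.999, -0.0]
contact_force: [-0.8, -1.2, -0.4]
grip_width: 0.0423
grip_force: 0.0
```

Emit:
jog_arm(
  offsets=[
    [0, 0, -0.015, 0, 0, 0],
    [0, 0, -0.035, 0, 0, 0],
    [0, 0, -0.035, 0, 0, 0],
    [0, 0, 0, 0, 0, 0],
  ],
)

```text
t: 8.98
position: [0.5929, 0.1107, 0.1382]
eef_rot: [0.004, 0.039, 0.999, 0.001]
contact_force: [2.0, 0.4, 2.2]
grip_width: 0.042
grip_force: 0.0
```

```bash
python3 -c "
from h import *
snap('w6');cv2.imwrite('pics/s6.png',cv2.cvtColor(manip.camera('side'),4));a=cv2.imread('pics/w6.png')[110:350,200:440];b=cv2.imread('pics/s6.png')[125:205,280:360]
cv2.imwrite('pics/c6.png',np.hstack([cv2.resize(a,(400,400)),cv2.resize(b,(400,400),interpolation=2)]))
local([.4325,-.0136,.13],np.radians(97.5))"
```

```text
9.0333 [0.59193868 0.11050862 0.13547743] [3.33774931e-03 3.88963710e-02 9.99237391e-01 7.54338895e-04]
t 9.0833 d [ 0.1477 -0.1357  0.0026] y-angle 85.54499543924437 tilt [ 3.2e-03  6.0e-04 -1.0e+00]
rz (tool) -0.2086541916761242
```

View pics/c6.png

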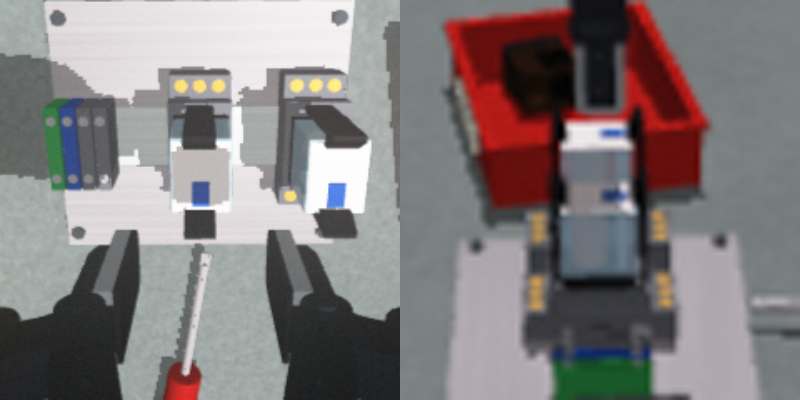

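Emit:
jog_arm(
  offsets=[
    [0.0246, -0.0226, 0, 0, 0, 0],
    [0.0246, -0.0226, 0, 0, 0, 0],
    [0.0246, -0.0226, 0, 0, 0, 0],
    [0.0246, -0.0226, 0, 0, 0, 0],
    [0.0246, -0.0226, 0, 0, 0, 0],
    [0.0246, -0.0226, 0, 0, 0, 0],
    [0, 0, 0, 0, 0, -0.1045],
    [0, 0, 0, 0, 0, -0.1045],
    [0, 0, 0, 0, 0, 0],
    [0, 0, 0, 0, 0, 0],
  ],
  jaw=0.06,
)

```text
t: 9.92
position: [0.4304, -0.0138, 0.1307]
eef_rot: [-0.001, -0.064, 0.998, 0.0]
contact_force: [0.5, -0.1, 0.3]
grip_width: 0.0597
grip_force: 0.0
```

```bash
python3 -c "
from h import *
snap('w7');local([.4325,-.0136,.02],np.radians(97.5))
im=cv2.imread('pics/w7.png');p=load('w7')
Q=[(sx*.018,sy*.014,.05) for sx,sy in((-1,-1),(-1,1),(1,1),(1,-1))]
print(pix(p,R.from_euler('z',7.5,degrees=True).apply(Q)+[.4325,-.0136,0]).round(0).tolist())
crop(im,220,100,200,160,3.7,'w7c')"
```

```text
9.9667 [ 0.43071474 -0.01370047  0.1309363 ] [-7.87444514e-04 -6.41968122e-02  9.97936944e-01  7.05396843e-05]
t 9.9667 d [-0.002  -0.0002  0.1109] y-angle 97.36146658046047 tilt [-0.0016  0.     -1.    ]
rz (tool) -0.0024178642950114515
[[304.0, 194.0], [338.0, 193.0], [338.0, 234.0], [304.0, 235.0]]
```

View pics/w7c.png

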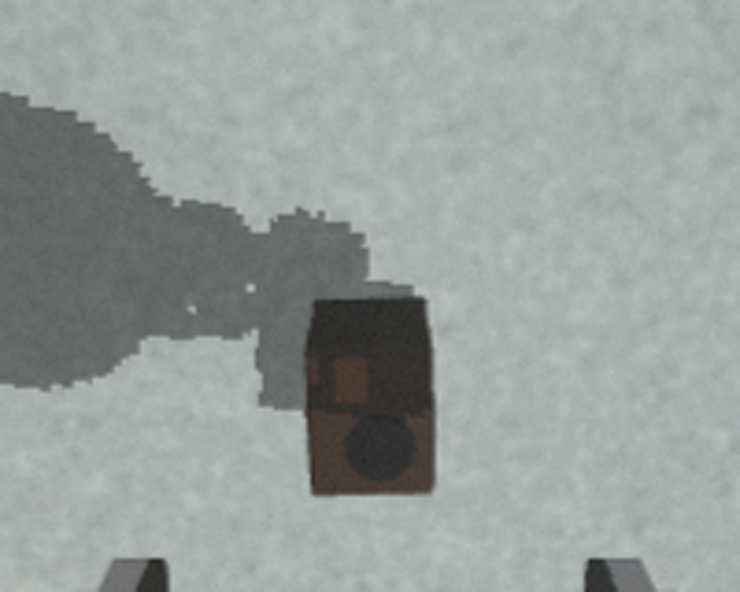

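Emit:
jog_arm(
  offsets=[
    [-0.002, -0.0005, 0.03, 0, 0, 0],
    [0, 0, 0.035, 0, 0, 0],
    [0, 0, 0.03, 0, 0, 0],
    [0, 0, 0.0155, 0, 0, 0],
    [0, 0, 0, 0, 0, 0],
  ],
)

```text
t: 10.38
position: [0.4298, -0.0136, 0.0176]
eef_rot: [-0.004, -0.065, 0.998, 0.0]
contact_force: [-1.0, 0.1, 0.1]
grip_width: 0.0597
grip_force: 0.0
```

Emit:
jog_arm(
  offsets=[
    [0, 0, 0, 0, 0, 0],
    [0, 0, 0, 0, 0, 0],
    [0, 0, 0, 0, 0, 0],
    [0, 0, 0, 0, 0, 0],
    [0, 0, 0, 0, 0, 0],
    [0, 0, 0, 0, 0, 0],
    [0, 0, 0, 0, 0, 0],
    [0, 0, -0.02, 0, 0, 0],
    [0, 0, -0.035, 0, 0, 0],
    [0, 0, -0.035, 0, 0, 0],
    [0, 0, -0.025, 0, 0, 0],
    [0, 0, 0, 0, 0, 0],
  ],
  jaw=0.02,
  clamp_n=50,
)

```text
t: 11.38
position: [0.4369, -0.0142, 0.1417]
eef_rot: [0.004, -0.065, 0.998, -0.0]
contact_force: [0.1, 0.3, -0.7]
grip_width: 0.0274
grip_force: 49.4
```

Run:
```python
from h import *
a=6.7;c=np.array([.5902,.3193]);M=R.from_euler('z',a,degrees=True).as_matrix()[:2,:2]
q=c+M@[0,-.035];print(q);local([*q,.135],np.radians(90+a))
```

```text
[0.59428348 0.28453903]
t 11.3833 d [-0.195   0.2756  0.0079] y-angle 97.50611700096947 tilt [ 8.7e-03 -3.0e-04 -1.0e+00]
rz (tool) 0.014069395823219422
```

Emit:
jog_arm(
  offsets=[
    [-0.0195, 0.028, 0, 0, 0, 0],
    [-0.0195, 0.028, 0, 0, 0, 0],
    [-0.0195, 0.028, 0, 0, 0, 0],
    [-0.0195, 0.028, 0, 0, 0, 0],
    [-0.0195, 0.028, 0, 0, 0, 0],
    [-0.0195, 0.028, 0, 0, 0, 0],
    [-0.0195, 0.028, 0, 0, 0, 0],
    [-0.0195, 0.028, 0, 0, 0, 0],
    [-0.0195, 0.028, 0, 0, 0, 0],
    [-0.0195, 0.028, 0, 0, 0, 0.014],
    [0, 0, 0, 0, 0, 0],
    [0, 0, 0, 0, 0, 0],
    [0, 0, 0, 0, 0, 0],
  ],
)

```text
t: 12.47
position: [0.5892, 0.2887, 0.1354]
eef_rot: [-0.001, -0.059, 0.998, -0.001]
contact_force: [-0.3, -0.6, -0.8]
grip_width: 0.0274
grip_force: 49.7
```

Run:
```python
from h import *
snap('w8');local([.5938,.2885,.025],np.radians(96.7))
# check where the bin corners project, vs detected red mask
p=load('w8');im=cv2.imread('pics/w8.png');hsv=cv2.cvtColor(im,40)
m=((hsv[...,0]<8)|(hsv[...,0]>172))&(hsv[...,1]>150)&(hsv[...,2]>60)
m[:,:]=cv2.morphologyEx(m.astype(np.uint8),2,np.ones((3,3)))
c=cv2.convexHull(max(cv2.findContours(m.astype(np.uint8),0,2)[0],key=cv2.contourArea));print(cv2.approxPolyDP(c,6,True)[:,0].tolist())
Q=[(sx*.06,sy*.079,.04) for sx,sy in((-1,-1),(-1,1),(1,1),(1,-1))]
print(pix(p,R.from_euler('z',6.7,degrees=True).apply(Q)+[.5902,.3193,0]).round(0).tolist())
```

```text
12.5167 [0.58912421 0.28816914 0.13565422] [-7.36856712e-04 -5.83972226e-02  9.98293053e-01 -4.48116273e-04]
t 12.5167 d [-4.900e-03 -1.000e-04  1.106e-01] y-angle 96.69567587085301 tilt [-0.0014 -0.001  -1.    ]
rz (tool) -7.547029089649548e-05
[[460, 140], [440, 275], [268, 258], [260, 139]]
[[261.0, 142.0], [456.0, 142.0], [438.0, 272.0], [269.0, 271.0]]
```

Emit:
jog_arm(
  offsets=[
    [-0.0045, 0, 0.03, 0, 0, 0],
    [0, 0, 0.03, 0, 0, 0],
    [0, 0, 0.03, 0, 0, 0],
    [0, 0, 0.015, 0, 0, 0],
    [0, 0, 0.006, 0, 0, 0],
    [0, 0, 0, 0, 0, 0],
    [0, 0, 0, 0, 0, 0],
  ],
)

```text
t: 13.1
position: [0.5942, 0.2883, 0.0261]
eef_rot: [0.0, -0.058, 0.998, -0.0]
contact_force: [-0.1, 0.7, -1.0]
grip_width: 0.0274
grip_force: 50.8
```

Emit:
jog_arm(
  offsets=[
    [0, 0, 0.0012, 0, 0, 0],
    [0, 0, 0, 0, 0, 0],
  ],
)

```text
t: 13.27
position: [0.5944, 0.2884, 0.026]
eef_rot: [0.0, -0.058, 0.998, -0.0]
contact_force: [-4.2, -3.1, 11.7]
grip_width: 0.0273
grip_force: 52.3
```

Emit:
jog_arm(
  offsets=[
    [0, 0, -0.0012, 0, 0, 0],
    [0, 0, 0, 0, 0, 0],
    [0, 0, 0, 0, 0, 0],
    [0, 0, 0, 0, 0, 0],
    [0, 0, 0, 0, 0, 0],
    [0, 0, -0.015, 0, 0, 0],
    [0, 0, -0.035, 0, 0, 0],
    [0, 0, -0.035, 0, 0, 0],
    [0, 0, -0.025, 0, 0, 0],
    [0, 0, 0, 0, 0, 0],
  ],
  jaw=0.042,
)

```text
t: 14.1
position: [0.5979, 0.2913, 0.1418]
eef_rot: [0.004, -0.059, 0.998, 0.002]
contact_force: [0.3, 0.6, 0.2]
grip_width: 0.0419
grip_force: 0.0
```

```bash
python3 -c "
from h import *
local([.3683,.2965,.14],np.radians(111.8))"
```

```text
t 14.1 d [ 2.274e-01  3.200e-02 -2.000e-04] y-angle 96.71624962588164 tilt [ 0.0085  0.0042 -1.    ]
rz (tool) -0.26326110757729193
```

Emit:
jog_arm(
  offsets=[
    [0.0373, 0.0057, 0, 0, 0, 0],
    [0.0373, 0.0057, 0, 0, 0, 0],
    [0.0373, 0.0057, 0, 0, 0, 0],
    [0.0373, 0.0057, 0, 0, 0, 0],
    [0.0373, 0.0057, 0, 0, 0, 0],
    [0.0373, 0.0057, 0, 0, 0, 0],
    [0, 0, 0, 0, 0, -0.0877],
    [0, 0, 0, 0, 0, -0.0877],
    [0, 0, 0, 0, 0, -0.0877],
    [0, 0, 0, 0, 0, 0],
    [0, 0, 0, 0, 0, 0],
  ],
  jaw=0.07,
)

```text
t: 15.02
position: [0.368, 0.2974, 0.135]
eef_rot: [-0.0, -0.188, 0.982, -0.0]
contact_force: [-0.2, -0.2, 0.4]
grip_width: 0.0697
grip_force: 0.0
```

Add to h.py:
```python
def brk(n,c,a):
    """bright-mask outline of the breaker against its prediction"""
    p=load(n);im=cv2.imread(f'pics/{n}.png');hsv=cv2.cvtColor(im,40)
    r=R.from_euler('z',a,degrees=True)
    for z,l in((.046,.0425),(.066,.0225)):
        Q=[(sx*l,sy*.018,z) for sx,sy in((-1,-1),(-1,1),(1,1),(1,-1))]
        q=pix(p,r.apply(Q)+[*c,0]);print(z,q.round(0).tolist())
```

```bash
python3 -c "
from h import *
snap('w9');local([.3683,.2965,.040],np.radians(111.8));brk('w9',[.3683,.2965],21.8)
crop(cv2.imread('pics/w9.png'),220,100,200,160,3.7,'w9c')"
```

```text
15.0667 [0.36814819 0.29735361 0.13504369] [-1.43927113e-04 -1.87821838e-01  9.82203102e-01 -6.16986157e-05]
t 15.0667 d [ 0.0001 -0.0008  0.095 ] y-angle 111.65139359390449 tilt [-3.e-04 -2.e-04 -1.e+00]
rz (tool) -0.0025936710759226766
0.046 [[297.0, 159.0], [342.0, 158.0], [340.0, 253.0], [300.0, 253.0]]
0.066 [[296.0, 189.0], [343.0, 189.0], [342.0, 243.0], [298.0, 243.0]]
```

View pics/w9c.png

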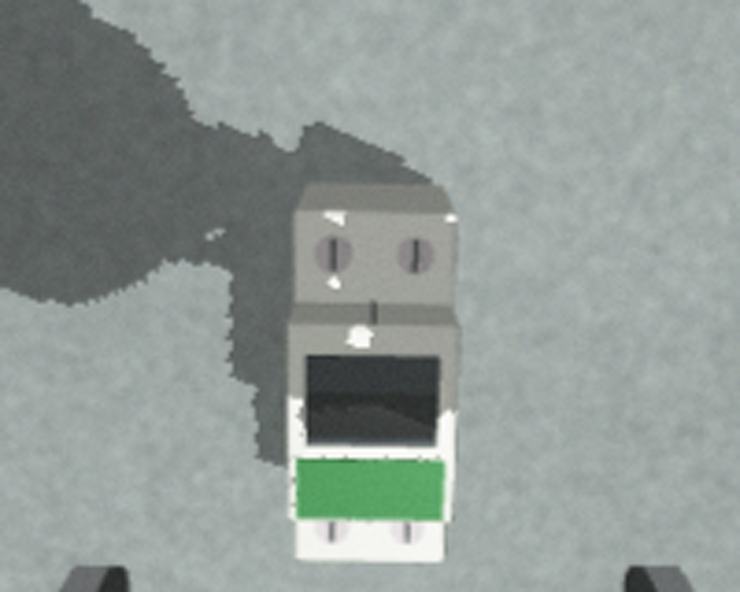

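Emit:
jog_arm(
  offsets=[
    [0, -0.0005, 0.03, 0, 0, 0],
    [0, 0, 0.035, 0, 0, 0],
    [0, 0, 0.022, 0, 0, 0],
    [0, 0, 0.008, 0, 0, 0],
    [0, 0, 0, 0, 0, 0],
  ],
)

```text
t: 15.48
position: [0.3669, 0.2956, 0.0383]
eef_rot: [-0.002, -0.188, 0.982, -0.001]
contact_force: [-0.7, -0.4, 0.8]
grip_width: 0.0701
grip_force: 0.0
```

Emit:
jog_arm(
  offsets=[
    [0, 0, 0, 0, 0, 0],
    [0, 0, 0, 0, 0, 0],
    [0, 0, 0, 0, 0, 0],
    [0, 0, 0, 0, 0, 0],
    [0, 0, 0, 0, 0, 0],
    [0, 0, 0, 0, 0, 0],
    [0, 0, 0, 0, 0, 0],
    [0, 0, -0.02, 0, 0, 0],
    [0, 0, -0.035, 0, 0, 0],
    [0, 0, -0.035, 0, 0, 0],
    [0, 0, -0.025, 0, 0, 0],
    [0, 0, 0, 0, 0, 0],
  ],
  jaw=0.025,
  clamp_n=60,
)

```text
t: 16.48
position: [0.3714, 0.2994, 0.1613]
eef_rot: [0.004, -0.189, 0.982, 0.002]
contact_force: [1.1, 0.7, -1.5]
grip_width: 0.0352
grip_force: 61.0
```

Emit:
jog_arm(
  offsets=[
    [0.0026, -0.0378, 0, 0, 0, 0],
    [0.0026, -0.0378, 0, 0, 0, 0],
    [0.0026, -0.0378, 0, 0, 0, 0],
    [0.0026, -0.0378, 0, 0, 0, 0],
    [0.0026, -0.0378, 0, 0, 0, 0],
    [0.0026, -0.0378, 0, 0, 0, 0],
    [0.0026, -0.0378, 0, 0, 0, 0],
    [0.0026, -0.0378, 0, 0, 0, 0],
    [0.0026, -0.0378, 0, 0, 0, 0],
    [0.0026, -0.0378, 0, 0, 0, 0],
    [0.0026, -0.0378, 0, 0, 0, 0],
    [0.0026, -0.0378, 0, 0, 0, 0],
    [0.0026, -0.0378, 0, 0, 0, 0],
    [0.0026, -0.0378, 0, 0, 0, 0],
    [0.0026, -0.0378, 0, 0, 0, 0],
    [0.0026, -0.0378, 0, 0, 0, 0],
    [0.0026, -0.0378, 0, 0, 0, 0],
    [0.0026, -0.0378, 0, 0, 0, 0],
    [0, 0, 0, 0, 0, 0.0985],
    [0, 0, 0, 0, 0, 0.0985],
  ],
)

```text
t: 18.15
position: [0.5772, -0.3544, 0.1533]
eef_rot: [-0.001, -0.088, 0.996, 0.0]
contact_force: [0.4, 0.6, -2.8]
grip_width: 0.0345
grip_force: 61.7
```

Emit:
jog_arm(
  offsets=[
    [0, 0, 0, 0, 0, 0.0985],
    [0, 0, 0, 0, 0, 0.0985],
    [0, 0, 0, 0, 0, 0],
    [0, 0, 0, 0, 0, 0],
    [0, 0, 0, 0, 0, 0],
  ],
)

```text
t: 18.57
position: [0.5773, -0.352, 0.1548]
eef_rot: [-0.0, 0.006, 1.0, 0.0]
contact_force: [0.8, 0.2, -2.9]
grip_width: 0.0349
grip_force: 61.7
```

Run:
```python
from h import *
snap('w10');local([.5768,-.3524,.046],np.radians(89.1))
p=load('w10');im=cv2.imread('pics/w10.png');hsv=cv2.cvtColor(im,40)
m=((hsv[...,0]>105)&(hsv[...,0]<125)&(hsv[...,1]>150)).astype(np.uint8);m=cv2.morphologyEx(m,2,np.ones((3,3)))
c=cv2.convexHull(max(cv2.findContours(m,0,2)[0],key=cv2.contourArea));print(cv2.approxPolyDP(c,6,True)[:,0].tolist())
Q=[(sx*.06,sy*.079,.04) for sx,sy in((-1,-1),(-1,1),(1,1),(1,-1))]
print(pix(p,R.from_euler('z',-.9,degrees=True).apply(Q)+[.5773,-.3184,0]).round(0).tolist())
```

```text
18.6167 [ 0.57733673 -0.35197683  0.1549833 ] [-1.89694712e-04  5.82424177e-03  9.99983014e-01  1.17013225e-04]
t 18.6167 d [ 0.0005 -0.0005  0.109 ] y-angle 89.33258473710829 tilt [-4.e-04  2.e-04 -1.e+00]
rz (tool) 0.004059369452425354
[[452, 132], [434, 259], [272, 251], [265, 131]]
[[269.0, 133.0], [451.0, 134.0], [434.0, 257.0], [275.0, 256.0]]
```

Emit:
jog_arm(
  offsets=[
    [0, 0, 0.035, 0, 0, 0],
    [0, 0, 0.035, 0, 0, 0],
    [0, 0, 0.025, 0, 0, 0],
    [0, 0, 0.013, 0, 0, 0],
    [0, 0, 0, 0, 0, 0],
    [0, 0, 0, 0, 0, 0],
  ],
)

```text
t: 19.12
position: [0.5776, -0.3523, 0.0476]
eef_rot: [0.0, 0.006, 1.0, -0.0]
contact_force: [0.4, 0.1, -2.7]
grip_width: 0.0346
grip_force: 63.4
```

Emit:
jog_arm(
  offsets=[
    [0, 0, 0.0015, 0, 0, 0],
    [0, 0, 0, 0, 0, 0],
  ],
)

```text
t: 19.28
position: [0.5779, -0.3524, 0.0462]
eef_rot: [0.0, 0.007, 1.0, -0.0]
contact_force: [0.1, -1.0, -2.6]
grip_width: 0.0349
grip_force: 63.4
```

Emit:
jog_arm(
  offsets=[
    [0, 0, 0.0012, 0, 0, 0],
    [0, 0, 0.0008, 0, 0, 0],
    [0, 0, 0, 0, 0, 0],
  ],
)

```text
t: 19.53
position: [0.5781, -0.3524, 0.0449]
eef_rot: [0.001, 0.007, 1.0, -0.0]
contact_force: [-0.9, 2.2, 4.1]
grip_width: 0.0352
grip_force: 64.1
```

Emit:
jog_arm(
  offsets=[
    [0, 0, 0, 0, 0, 0],
    [0, 0, 0, 0, 0, 0],
    [0, 0, 0, 0, 0, 0],
    [0, 0, 0, 0, 0, 0],
    [0, 0, -0.015, 0, 0, 0],
    [0, 0, -0.03, 0, 0, 0],
    [0, 0, -0.035, 0, 0, 0],
    [0, 0, -0.02, 0, 0, 0],
    [0, 0, 0, 0, 0, 0],
  ],
  jaw=0.048,
)

```text
t: 20.28
position: [0.5804, -0.354, 0.1498]
eef_rot: [0.004, 0.007, 1.0, -0.002]
contact_force: [0.5, -1.1, 0.2]
grip_width: 0.0477
grip_force: 0.0
```

Emit:
jog_arm(
  offsets=[
    [0.0219, 0.028, 0, 0, 0, 0],
    [0.0219, 0.028, 0, 0, 0, 0],
    [0.0219, 0.028, 0, 0, 0, 0],
    [0.0219, 0.028, 0, 0, 0, 0],
    [0.0219, 0.028, 0, 0, 0, 0],
    [0.0219, 0.028, 0, 0, 0, 0],
    [0.0219, 0.028, 0, 0, 0, 0],
    [0, 0, 0, 0, 0, 0.09],
    [0, 0, 0, 0, 0, 0.09],
    [0, 0, 0, 0, 0, 0],
    [0, 0, 0, 0, 0, 0],
    [0, 0, 0, 0, 0, 0],
  ],
  jaw=0.07,
)

```text
t: 21.28
position: [0.427, -0.1543, 0.1436]
eef_rot: [-0.0, 0.096, 0.995, 0.0]
contact_force: [-0.1, 0.0, -1.0]
grip_width: 0.0699
grip_force: 0.0
```

Run:
```python
from h import *
snap('w11');local([.427,-.1543,.040],np.radians(79));brk('w11',[.427,-.1543],-11)
im=cv2.imread('pics/w11.png');hsv=cv2.cvtColor(im,40)
m=((hsv[...,0]>55)&(hsv[...,0]<75)&(hsv[...,1]>100)).astype(np.uint8)[100:270,220:420]
c=max(cv2.findContours(m,0,2)[0],key=cv2.contourArea);print(cv2.boundingRect(c),cv2.minAreaRect(c),"offset 220,100")
im9=cv2.imread('pics/w9.png');hsv=cv2.cvtColor(im9,40)
m=((hsv[...,0]>55)&(hsv[...,0]<75)&(hsv[...,1]>100)).astype(np.uint8)[100:270,220:420]
c=max(cv2.findContours(m,0,2)[0],key=cv2.contourArea);print("w9",cv2.boundingRect(c))
```

```text
21.3333 [ 0.42700902 -0.15437124  0.14359999] [-1.15373176e-04  9.60300766e-02  9.95378426e-01  2.02345105e-05]
t 21.3333 d [-0.000e+00  1.000e-04  1.036e-01] y-angle 78.97877993746005 tilt [-2.e-04  1.e-04 -1.e+00]
rz (tool) -0.0003703599588011919
0.046 [[300.0, 157.0], [343.0, 157.0], [341.0, 249.0], [302.0, 249.0]]
0.066 [[299.0, 186.0], [344.0, 186.0], [343.0, 239.0], [300.0, 238.0]]
(81, 126, 37, 12) ((99.0, 131.5), (36.0, 11.0), 0.0) offset 220,100
w9 (80, 124, 40, 16)
```

Emit:
jog_arm(
  offsets=[
    [0, -0.001, 0.035, 0, 0, 0],
    [0, 0, 0.035, 0, 0, 0],
    [0, 0, 0.025, 0, 0, 0],
    [0, 0, 0.0086, 0, 0, 0],
    [0, 0, 0, 0, 0, 0],
  ],
)

```text
t: 21.75
position: [0.4247, -0.1546, 0.0381]
eef_rot: [-0.002, 0.097, 0.995, 0.001]
contact_force: [0.3, 0.2, -0.9]
grip_width: 0.0698
grip_force: 0.0
```

Emit:
jog_arm(
  offsets=[
    [0, 0, 0, 0, 0, 0],
    [0, 0, 0, 0, 0, 0],
    [0, 0, 0, 0, 0, 0],
    [0, 0, 0, 0, 0, 0],
    [0, 0, 0, 0, 0, 0],
    [0, 0, 0, 0, 0, 0],
    [0, 0, 0, 0, 0, 0],
    [0, 0, -0.02, 0, 0, 0],
    [0, 0, -0.035, 0, 0, 0],
    [0, 0, -0.035, 0, 0, 0],
    [0, 0, -0.025, 0, 0, 0],
    [0, 0, 0, 0, 0, 0],
  ],
  jaw=0.025,
  clamp_n=60,
)

```text
t: 22.75
position: [0.4304, -0.1564, 0.1612]
eef_rot: [0.005, 0.097, 0.995, -0.001]
contact_force: [1.1, -1.4, -2.7]
grip_width: 0.0351
grip_force: 60.9
```

Emit:
jog_arm(
  offsets=[
    [-0.0288, -0.0163, 0, 0, 0, 0],
    [-0.0288, -0.0163, 0, 0, 0, 0],
    [-0.0288, -0.0163, 0, 0, 0, 0],
    [-0.0288, -0.0163, 0, 0, 0, 0],
    [-0.0288, -0.0163, 0, 0, 0, 0],
    [-0.0288, -0.0163, 0, 0, 0, 0],
    [0, 0, 0, 0, 0, -0.089],
    [0, 0, 0, 0, 0, -0.089],
    [0, 0, 0, 0, 0, 0],
    [0, 0, 0, 0, 0, 0],
    [0, 0, 0, 0, 0, 0],
  ],
)

```text
t: 23.67
position: [0.5769, -0.284, 0.1548]
eef_rot: [-0.0, 0.009, 1.0, 0.0]
contact_force: [0.4, -0.1, -2.8]
grip_width: 0.0347
grip_force: 61.0
```

```bash
python3 -c "
from h import *
local([.5778,-.2844,.046],np.radians(89.2))"
```

```text
t 23.6667 d [-0.0009 -0.0004  0.1088] y-angle 88.98615831424166 tilt [-7.e-04  3.e-04 -1.e+00]
rz (tool) -0.003732241494498023
```

Emit:
jog_arm(
  offsets=[
    [-0.0005, 0, 0.035, 0, 0, -0.004],
    [0, 0, 0.035, 0, 0, 0],
    [0, 0, 0.025, 0, 0, 0],
    [0, 0, 0.013, 0, 0, 0],
    [0, 0, 0.0015, 0, 0, 0],
    [0, 0, 0, 0, 0, 0],
    [0, 0, 0, 0, 0, 0],
  ],
)

```text
t: 24.25
position: [0.5779, -0.2841, 0.046]
eef_rot: [0.0, 0.006, 1.0, -0.0]
contact_force: [0.8, -0.9, -3.0]
grip_width: 0.0349
grip_force: 63.6
```

Emit:
jog_arm(
  offsets=[
    [0, 0, 0.0012, 0, 0, 0],
    [0, 0, 0.0008, 0, 0, 0],
    [0, 0, 0, 0, 0, 0],
  ],
)

```text
t: 24.5
position: [0.5783, -0.2844, 0.0445]
eef_rot: [0.001, 0.006, 1.0, -0.0]
contact_force: [-1.0, 0.5, 2.8]
grip_width: 0.0348
grip_force: 63.9
```

Emit:
jog_arm(
  offsets=[
    [0, 0, 0, 0, 0, 0],
    [0, 0, 0, 0, 0, 0],
    [0, 0, 0, 0, 0, 0],
    [0, 0, 0, 0, 0, 0],
    [0, 0, -0.015, 0, 0, 0],
    [0, 0, -0.03, 0, 0, 0],
    [0, 0, -0.035, 0, 0, 0],
    [0, 0, -0.02, 0, 0, 0],
    [0, 0, 0, 0, 0, 0],
  ],
  jaw=0.048,
)

```text
t: 25.25
position: [0.5811, -0.2859, 0.1495]
eef_rot: [0.004, 0.006, 1.0, -0.002]
contact_force: [0.8, -0.7, 0.4]
grip_width: 0.0481
grip_force: 0.0
```

Emit:
jog_arm(
  offsets=[
    [0.0123, 0.0335, 0, 0, 0, 0],
    [0.0123, 0.0335, 0, 0, 0, 0],
    [0.0123, 0.0335, 0, 0, 0, 0],
    [0.0123, 0.0335, 0, 0, 0, 0],
    [0.0123, 0.0335, 0, 0, 0, 0],
    [0.0123, 0.0335, 0, 0, 0, 0],
    [0.0123, 0.0335, 0, 0, 0, 0],
    [0.0123, 0.0335, 0, 0, 0, 0],
    [0.0123, 0.0335, 0, 0, 0, 0],
    [0.0123, 0.0335, 0, 0, 0, 0],
    [0.0123, 0.0335, 0, 0, 0, 0],
    [0.0123, 0.0335, 0, 0, 0, 0],
    [0.0123, 0.0335, 0, 0, 0, 0],
    [0, 0, 0, 0, 0, 0],
    [0, 0, 0, 0, 0, 0],
    [0, 0, 0, 0, 0, 0],
  ],
  jaw=0.08,
)

```text
t: 26.58
position: [0.423, 0.1528, 0.1434]
eef_rot: [-0.0, 0.005, 1.0, -0.0]
contact_force: [-0.5, 0.7, 0.0]
grip_width: 0.0797
grip_force: 0.0
```

Run:
```python
from h import *
snap('w12');local([.4242,.1539,.039],np.radians(89.5));p=load('w12')
Q=[(sx*.025,sy*.0225,.072) for sx,sy in((-1,-1),(-1,1),(1,1),(1,-1))]
print(pix(p,np.array(Q)+[.4242,.1539,0]).round(0).tolist())
hsv=cv2.cvtColor(cv2.imread('pics/w12.png'),40)
m=((hsv[...,0]>15)&(hsv[...,0]<32)&(hsv[...,1]>100)).astype(np.uint8)
for c in cv2.findContours(m,0,2)[0]:
  if 30<cv2.contourArea(c)<2000:print(cv2.minEnclosingCircle(c))
M=cv2.morphologyEx((hsv[...,2]<120).astype(np.uint8),2,np.ones((3,3)))
c=[c for c in cv2.findContours(M[:245],0,2)[0] if cv2.contourArea(c)>1000]
for k in c: print(cv2.boundingRect(k))
crop(cv2.imread('pics/w12.png'),220,100,200,160,3.7,'w12c')
```

```text
26.6333 [0.42324543 0.15232792 0.1434538 ] [-8.75729086e-05  6.13615604e-03  9.99981128e-01 -2.89746443e-04]
t 26.6333 d [-0.001   0.0016  0.1045] y-angle 89.29684672207568 tilt [-2.e-04 -6.e-04 -1.e+00]
rz (tool) -0.003545693585998544
[[293.0, 187.0], [352.0, 187.0], [350.0, 246.0], [296.0, 246.0]]
((158.0, 381.5), 16.007909774780273)
((302.5, 173.5), 6.041623115539551)
((319.5, 172.5), 6.041623115539551)
((336.5, 171.5), 6.041623115539551)
(0, 0, 351, 232)
```

View pics/w12c.png

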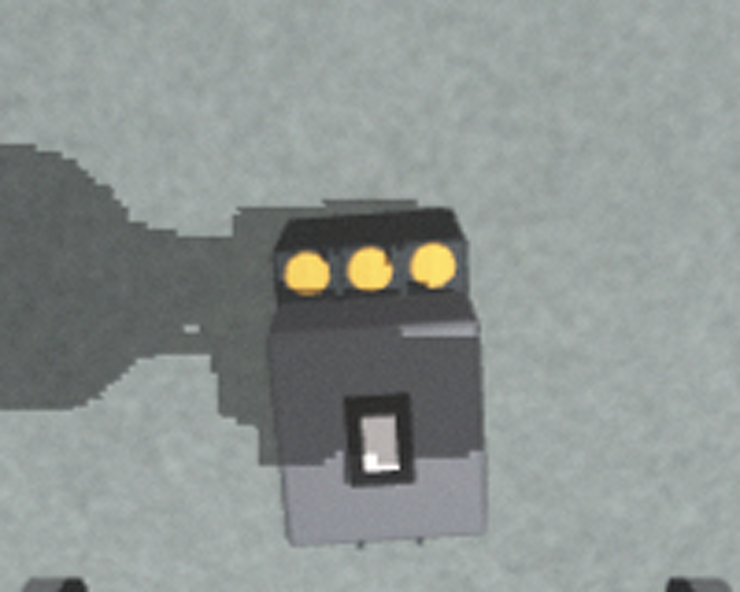

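Emit:
jog_arm(
  offsets=[
    [-0.001, 0.0016, 0.03, 0, 0, -0.058],
    [0, 0, 0.035, 0, 0, 0],
    [0, 0, 0.025, 0, 0, 0],
    [0, 0, 0.0145, 0, 0, 0],
    [0, 0, 0, 0, 0, 0],
  ],
)

```text
t: 27.05
position: [0.4218, 0.1521, 0.0361]
eef_rot: [-0.003, -0.022, 1.0, -0.001]
contact_force: [-0.9, -0.6, -0.1]
grip_width: 0.0797
grip_force: 0.0
```

Emit:
jog_arm(
  offsets=[
    [0, 0, 0, 0, 0, 0],
    [0, 0, 0, 0, 0, 0],
    [0, 0, 0, 0, 0, 0],
    [0, 0, 0, 0, 0, 0],
    [0, 0, 0, 0, 0, 0],
    [0, 0, 0, 0, 0, 0],
    [0, 0, 0, 0, 0, 0],
    [0, 0, -0.02, 0, 0, 0],
    [0, 0, -0.035, 0, 0, 0],
    [0, 0, -0.035, 0, 0, 0],
    [0, 0, -0.03, 0, 0, 0],
    [0, 0, 0, 0, 0, 0],
  ],
  jaw=0.035,
  clamp_n=75,
)

```text
t: 28.05
position: [0.4281, 0.1561, 0.1657]
eef_rot: [0.005, -0.023, 1.0, 0.002]
contact_force: [0.7, 0.8, -3.3]
grip_width: 0.0439
grip_force: 77.7
```

Emit:
jog_arm(
  offsets=[
    [-0.0158, -0.0339, 0, 0, 0, 0],
    [-0.0158, -0.0339, 0, 0, 0, 0],
    [-0.0158, -0.0339, 0, 0, 0, 0],
    [-0.0158, -0.0339, 0, 0, 0, 0],
    [-0.0158, -0.0339, 0, 0, 0, 0],
    [-0.0158, -0.0339, 0, 0, 0, 0],
    [-0.0158, -0.0339, 0, 0, 0, 0],
    [-0.0158, -0.0339, 0, 0, 0, 0],
    [-0.0158, -0.0339, 0, 0, 0, 0],
    [0, 0, 0, 0, 0, 0.112],
    [0, 0, 0, 0, 0, 0],
    [0, 0, 0, 0, 0, 0],
    [0, 0, 0, 0, 0, 0],
  ],
)

```text
t: 29.13
position: [0.5795, -0.1428, 0.1587]
eef_rot: [-0.001, 0.031, 1.0, 0.0]
contact_force: [0.2, 0.1, -2.3]
grip_width: 0.0441
grip_force: 78.2
```

Run:
```python
from h import *
snap('w13');local([.5804,-.1443,.046],np.radians(86.2))
p=load('w13');hsv=cv2.cvtColor(cv2.imread('pics/w13.png'),40)
m=((hsv[...,0]>22)&(hsv[...,0]<34)&(hsv[...,1]>150)).astype(np.uint8);m=cv2.morphologyEx(m,2,np.ones((3,3)))
c=cv2.convexHull(max(cv2.findContours(m,0,2)[0],key=cv2.contourArea));print(cv2.approxPolyDP(c,6,True)[:,0].tolist())
Q=[(sx*.06,sy*.079,.04) for sx,sy in((-1,-1),(-1,1),(1,1),(1,-1))]
print(pix(p,R.from_euler('z',-3.8,degrees=True).apply(Q)+[.5825,-.1124,0]).round(0).tolist())
```

```text
29.1833 [ 0.57964475 -0.14257498  0.15891742] [-4.24137888e-04  3.13552725e-02  9.99508186e-01  2.29531004e-04]
t 29.1833 d [-0.001  -0.0017  0.1129] y-angle 86.4063503316362 tilt [-8.e-04  5.e-04 -1.e+00]
rz (tool) 0.003601492699633946
[[263, 132], [365, 133], [399, 154], [432, 242], [429, 260], [269, 243]]
[[266.0, 134.0], [445.0, 135.0], [429.0, 256.0], [273.0, 256.0]]
```

Emit:
jog_arm(
  offsets=[
    [-0.001, -0.0017, 0.035, 0, 0, 0.0035],
    [0, 0, 0.035, 0, 0, 0],
    [0, 0, 0.027, 0, 0, 0],
    [0, 0, 0.0145, 0, 0, 0],
    [0, 0, 0, 0, 0, 0],
    [0, 0, 0, 0, 0, 0],
  ],
)

```text
t: 29.68
position: [0.5804, -0.1441, 0.0472]
eef_rot: [-0.001, 0.033, 0.999, 0.0]
contact_force: [0.4, -0.1, -3.4]
grip_width: 0.0444
grip_force: 80.7
```

Emit:
jog_arm(
  offsets=[
    [0, 0, 0.002, 0, 0, 0],
    [0, 0, 0.001, 0, 0, 0],
    [0, 0, 0, 0, 0, 0],
  ],
)

```text
t: 29.93
position: [0.5814, -0.145, 0.045]
eef_rot: [0.0, 0.034, 0.999, -0.0]
contact_force: [0.4, 0.8, -3.3]
grip_width: 0.044
grip_force: 80.7
```

Emit:
jog_arm(
  offsets=[
    [0, 0, 0.001, 0, 0, 0],
    [0, 0, 0.001, 0, 0, 0],
    [0, 0, 0, 0, 0, 0],
  ],
)

```text
t: 30.18
position: [0.5818, -0.1453, 0.0439]
eef_rot: [0.001, 0.034, 0.999, 0.0]
contact_force: [-1.4, 1.7, 5.7]
grip_width: 0.0438
grip_force: 81.7
```

Emit:
jog_arm(
  offsets=[
    [0, 0, 0, 0, 0, 0],
    [0, 0, 0, 0, 0, 0],
    [0, 0, 0, 0, 0, 0],
    [0, 0, 0, 0, 0, 0],
    [0, 0, -0.015, 0, 0, 0],
    [0, 0, -0.03, 0, 0, 0],
    [0, 0, -0.035, 0, 0, 0],
    [0, 0, -0.035, 0, 0, 0],
    [0.035, 0, -0.02, 0, 0, 0],
    [0.035, 0, 0, 0, 0, 0],
    [0.035, 0, 0, 0, 0, 0],
    [0.035, 0, 0, 0, 0, 0],
    [0.035, 0, 0, 0, 0, 0],
    [0, 0, 0, 0, 0, 0],
    [0, 0, 0, 0, 0, 0],
  ],
  jaw=0.055,
)

```text
t: 31.43
position: [0.4052, -0.1331, 0.1779]
eef_rot: [0.0, 0.035, 0.999, -0.0]
contact_force: [1.0, 0.3, -0.2]
grip_width: 0.0546
grip_force: 0.0
```

Run:
```python
from h import *
im=cv2.cvtColor(manip.camera('top'),4);cv2.imwrite('pics/topF.png',im);hsv=cv2.cvtColor(im,40);p=manip.camera_params('top')
def blobs(n,m,z,lo=8):
    for c in cv2.findContours(m.astype(np.uint8),0,2)[0]:
        if cv2.contourArea(c)>=lo:
            q=cv2.minAreaRect(c);print(n,np.round(q[0],1),np.round(q[1],1),round(q[2]),world(p,[q[0]],z)[0,:2].round(3))
H,S,V=hsv[...,0],hsv[...,1],hsv[...,2]
g=(H>55)&(H<75)&(S>90);blobs("green",g,.066)
w=(V>170)&(S<40);w[:150]=0;w[:,520:]=0;blobs("white",w,.06,12)
y=(H>14)&(H<24)&(S>90);y[:150]=0;y[:,510:]=0;blobs("brass",y,.046,2)
d=(V<75);d[:150]=0;d[250:]=0;d[:,:150]=0;d[:,500:]=0;blobs("dark",d,.05,25)
```

```text
green [480.  189.5] [ 5. 12.] 90 [ 0.588 -0.352]
green [449.5 188.5] [ 5. 13.] 90 [ 0.591 -0.284]
green [309.5 195.5] [19.  3.] 90 [0.579 0.032]
white [477.  210.5] [ 7. 14.] 90 [ 0.541 -0.345]
white [447.  209.5] [ 7. 14.] 90 [ 0.544 -0.278]
white [270.8 214.1] [59.1 21.6] 4 [0.538 0.12 ]
white [480. 199.] [12. 14.] 90 [ 0.567 -0.354]
white [294. 195.] [14.  4.] 90 [0.581 0.068]
white [246.  188.5] [12. 15.] 0 [0.597 0.177]
white [476. 183.] [ 8. 14.] 90 [ 0.604 -0.347]
white [448.7 190.9] [28.8 15.9] 80 [ 0.586 -0.284]
white [265.6 181.7] [42.2 22. ] 49 [0.612 0.132]
brass [392.  208.5] [3.5 3.5] 45 [ 0.549 -0.157]
brass [385.5 208. ] [4. 3.] 90 [ 0.55  -0.142]
brass [379.4 207.7] [4.  3.6] 27 [ 0.551 -0.128]
brass [280. 207.] [2. 2.] 90 [0.555 0.101]
brass [276. 207.] [2. 2.] 90 [0.555 0.11 ]
brass [271. 207.] [2. 2.] 90 [0.556 0.122]
brass [254. 206.] [2. 2.] 90 [0.558 0.161]
brass [357.8 206.3] [4.2 3.5] 45 [ 0.555 -0.078]
brass [351.
[... 442 characters left out ...]
7]
brass [252. 179.] [2. 2.] 90 [0.621 0.166]
brass [353.1 178.2] [4.1 2.8] 18 [ 0.62  -0.069]
brass [347. 178.] [2. 4.] 90 [ 0.621 -0.055]
dark [481. 198.] [ 8. 12.] 90 [ 0.57 -0.36]
dark [450.5 197. ] [ 8. 13.] 90 [ 0.573 -0.291]
dark [388. 193.] [8. 6.] 90 [ 0.584 -0.148]
dark [353. 191.] [8. 6.] 90 [ 0.59  -0.068]
dark [200.6 193.2] [17.9 16.4] 85 [0.589 0.284]
dark [384.5 196. ] [21. 32.] 0 [ 0.577 -0.14 ]
dark [276.8 194.7] [14.9 30.8] 5 [0.583 0.108]
dark [351.6 194.2] [20.2 31.5] 3 [ 0.583 -0.064]
dark [250.6 192.9] [16.6 31.1] 5 [0.588 0.168]
dark [459.  173.5] [ 1. 60.] 90 [ 0.628 -0.313]
dark [175.1 195.1] [47.3 41.9] 85 [0.585 0.342]
dark [225.9 192.8] [13.8 51. ] 2 [0.589 0.225]
```

```bash
python3 -c "
from cell import manip
print(manip.finish_job())"
```

```text
the job is handed in; nothing more can be done
None
```

I handed the job in at about 31 s of the 115 s, in the order asked: new relay clipped home, burnt relay in the red bin, both breakers in the blue bin, contactor in the yellow bin, and the multimeter not touched; I confirmed the relay on camera, but after all 14 picture views were used, the bin placements were checked only by colour measurements in the final top image, which for the burnt relay suggest rather than confirm it is upright.

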